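# Take one screw tray off a nested stack

### The job

A phone is about to be opened and needs an empty tray for its screws. Lift only the top tray off the stack of nested blue trays and set it down, without dropping it, upright inside the white outline on the green mat, its long side along the outline's long side. The other blue trays must stay nested where they stand, and the yellow stack must be left alone.

Things in the scene. Friction and masses are not known exactly. Their poses are not given: they have to be found in the camera images.
- blue_top: Top one of three nested open blue plastic trays, 60 g. Rim 80 x 56 mm, height 38 mm. Origin: centre of its underside; x along the 80 mm side, z up. The upper 18 mm is an upright collar (flat outside, wall 3 mm), gripped across the 56 mm; the narrower tapered body below nests, 1 mm clear, in the next tray. Collars stand flush on one another: fingers over 18 mm below the rim seize the next tray too.
- blue_next: The second blue tray, in which the top one is nested: same shape and axes, origin 18 mm below that of the top tray. It rests in a third equal tray that stands loose on the worktop; the rim of the whole stack is 74 mm above the worktop.
- yellow_top: The top tray of a second stack, of two nested yellow trays of the same shape and size, rim 56 mm above the worktop; a bystander. The two stacks swap places from start to start.
- bay (a point): Centre of the white outline (100 x 76 mm inside, no raised edge) on the upper face of a fixed green mat, 150 x 180 x 3 mm; the point lies on that face. x along the outline's long side, y across it, away from the phone, z up. A dead phone (130 x 66 x 9 mm) lies on the mat beside the outline, its centre 90 mm from this point in -y.

How it is judged (in metres and radians):
On the way:
1. the top blue tray is clear above the stack, the next one still in place (z of blue_top in the frame of blue_next above 0.045 m and distance of blue_next from where it was at the start of the episode below 0.02 m), for 0.1 s.
At the end, for the whole second after the job is handed in: The top blue tray stands upright and at rest on the green mat, its centre within 15 mm of the outline's centre and its long side within 15 degrees of the outline's; the next blue tray and the top yellow tray are upright and within 20 mm of where they started (horizontal distance between blue_top and bay below 0.015 m and z of blue_top in the frame of bay between -0.005 and 0.005 m and angle between each of blue_top, blue_next, yellow_top's own z axis and vertical below 0.1 rad and angle between the x axis of blue_top and the x axis of bay, either way round below 0.26 rad and linear speed of blue_top below 0.02 m/s and distance of each of blue_next, yellow_top from where it was at the start of the episode below 0.02 m); the robot touches nothing.
It fails at once if the next blue tray is lifted or moved more than 20 mm (distance of blue_next from where it was at the start of the episode above 0.02 m).
It fails at once if the yellow top tray is moved more than 20 mm (distance of yellow_top from where it was at the start of the episode above 0.02 m).
It fails at once if the blue tray is dropped (falls free of the fingers faster than 0.6 m/s, a drop of about 20 mm) (linear speed of blue_top above 0.6 m/s and contact force between blue_top and the fingers below 0.05 N).
It also fails if it takes over 35 s, if anything falls off the work surface, if the arm or the gripper's body presses on something with over 40 N, if the wrist force passes 120 N, or if a joint passes its speed limit or range.

### The arm

A 7-joint arm with a two-finger parallel gripper is mounted at the origin on a cart in front of the work surface, level with it; the furniture and walls round the work are solid. World frame = base frame: x ahead of the robot, y to its left, z up, the work surface at z = 0. Lengths are in mm, angles in rad, forces in N, time in s.
With the tool pointing down it reaches from about 400 to 875 mm from the base axis. Payload 4.4 kg.
Tool frame: the origin (TCP) lies midway between the tips of the shut fingers; the grasp point (between the pads) lies 19 mm behind it; z points along the fingers, y is the line along which they close (so a half turn about z gives the same grasp; the last joint's range is limited). The gripper opens to 85 mm and grips with 20 to 120 N. Pads are 22 mm wide; open, the fingers measure 114 mm over their backs; the gripper's body (76 mm by 85 mm) begins 54 mm behind the grasp point. The pads swing forward as they close: fully open they stand 13 mm farther back than shut.
Start: joints at [-1.242, 0.628, 0.038, 1.517, -0.027, 0.996, -0.02], TCP at [249.983, 600.022, 231.313] pointing down, gripper open.
Joint ranges: [-3.06, 3.06], [-0.37, 2.12], [-1.25, 1.32], [0.18, 2.47], [-1.1, 4.24], [0.23, 1.98], [-2.94, 2.94]. Speed limits (rad/s): [2.57, 2.57, 3.14, 3.14, 3.14, 3.14, 3.14].

### API

Orientations are given as a 3x3 rotation matrix whose columns are the frame's x, y, z axes.
In Python, from plant import readout, optics, ticket, trace gives the robot as it stands. The module is installed in compiled form; this text tells all that it offers.
- The arm moves only by the tool drive_tool, never from a script. Its arguments are lists of equal length, an entry for each row: "grip": the opening, from 0 (shut) to 1 (fully open); "offset": the shift along the tool's x, y, z in m, a list of three; "roll": the turn about the tool's z in rad. A call has 1 to 5 rows; each row shifts and turns the commanded pose from where the row before left it, along the tool's axes as they then stand; what a row does not reach is not made up. A row lasts 1/12 s, in which the tool goes at most 41.7 mm and 7.16 degrees, less where a joint would pass 70% of its speed; a pose out of reach is approached as far as the arm can. A call with a gripper value outside its range is refused whole. The fingers move at their own pace and stop on an object; "grip_force" is the grip in N (left out, the last holds). Time passes only in rows, so rows that do not move let the fingers close. It gives the time, the measured TCP pose, the force, the opening and the grip force at its end, in the units of the state.
- readout.sense(): the state, without advancing time (a new reading comes with each control period).
- optics.get_image(name): name is "scene" or "top" or "wrist"; returns a dict with "color" (480x640x3 uint8, blue, green, red), "z_map" (480x640 float32, mm along the optical axis (not along the pixel's ray), 0 where there is no reading), "fx", "fy", "cx", "cy" (pixels), "D" ([k1, k2, p1, p2, k3] as OpenCV has them; the pictures are not rectified), "world_from_camera" (4x4, takes a point from camera to world coordinates). Camera axes: x right, y down, z forward; pixel columns grow to the right and rows downward; lengths in mm; the calibration is good to about 2 mm. A picture is of the moment at which its call begins.
- ticket.close_job(): hands the job in; it is judged then, once.
Trained networks look in the newest picture that a camera, given by its name, has taken for a name from the list of things; names that differ only in an ending like _2 or _b are one class to them, and where a whole thing is asked for, a point or a joint stands for the part that bears it (a point fixed in the world has none). Each returns a list of dicts, best first, with "conf" (0 to 1); they miss things now and then, are a little off and sometimes report something else, mostly with a low value. They report only what shows in the picture. A call takes as long as a camera call.
- trace(camera, target): "region" (480x640 bool, what is visible of it) and "rect" ([left, top, width, height] in pixels, round what is visible of it).
The state is a dict: "clock": time; "joints": joint angles; "qvel": joint speeds; "joint_torque": joint torques, N m; "tcp_pos": TCP position; "ee_rot": TCP orientation; "ft_force": force on the tool from outside, world axes, zero at the start; "torque": the same for the moment, N m; "width": finger opening in mm; "grip_force": force on a finger pad.
Only numpy, scipy, OpenCV 4.12 (cv2) and the standard library are available. Lean on these libraries where they do the work, as an engineer would, in place of code of your own. Each camera call takes 0.05 s, during which the arm holds its last target. There are 200 camera calls.

## Working session

There is one attempt and no reset: what is moved stays moved. The work goes in short steps, Python scripts to look and compute and a tool call to move; the robot and the scene stay as the last step left them, time stands still between calls to the robot, and variables do not carry over. Pictures are saved under pics/ and viewed, at most 10 in all, crops included, and the job is handed in when it is done.

Besides the shell and the picture viewer there is one more tool, called after "Emit:" by a JSON object that holds its "op" and its "data", one argument or row to a line. drive_tool: Moves the arm, as the interface text tells. Its arguments: {"type":"object","properties":{"grip":{"type":"array","items":{"type":"number"}},"offset":{"type":"array","items":{"type":"array","items":{"type":"number"}}},"roll":{"type":"array","items":{"type":"number"}},"grip_force":{"type":"number"}},"required":["grip","offset","roll"]}

```bash
mkdir -p pics
cat > h.py <<'E'
import numpy as np, cv2
from plant import readout, optics, ticket, trace
def cloud(im):
    z=im["z_map"]; v,u=np.mgrid[0:480,0:640]
    K=np.array([[im["fx"],0,im["cx"]],[0,im["fy"],im["cy"]],[0,0,1.]])
    n=cv2.undistortPoints(np.stack([u,v],-1).reshape(-1,1,2).astype(float),K,np.array(im["D"],float)).reshape(480,640,2)
    P=np.dstack([n*z[...,None],z]); T=np.array(im["world_from_camera"])
    W=P@T[:3,:3].T+T[:3,3]; W[z==0]=np.nan
    return W
E
python3 - <<'E'
from h import *
s=readout.sense(); print(s["clock"],s["tcp_pos"],np.round(s["ee_rot"],3),s["width"])
im=optics.get_image("top"); W=cloud(im); cv2.imwrite("pics/top.png",im["color"])
np.save("W.npy",W)
for n in ["blue_top","blue_next","yellow_top","bay"]:
    for r in trace("top",n)[:3]:
        m=r["region"]; p=W[m]; p=p[~np.isnan(p[:,0])]
        print(n,r["conf"],r["rect"],m.sum(),np.round(np.median(p,0)),np.round(np.percentile(p,[2,98],axis=0)) if len(p) else 0)
        if n!="bay" and len(p):
            zt=np.percentile(p[:,2],98); q=p[abs(p[:,2]-zt)<6]
            print("  rim z",zt,cv2.minAreaRect(q[:,:2].astype(np.float32)))
E
```

```text
0.0 [249.73703019 599.43350716 230.39684784] [[-0.923  0.385 -0.001]
 [ 0.385  0.923 -0.002]
 [-0.    -0.002 -1.   ]] 85.70996422849166
blue_top 0.6 [305.0, 217.6, 31.2, 39.5] 1322 [ 525. -160.   42.] [[ 486. -187.   37.]
 [ 561. -134.   76.]]
  rim z 75.73984342101473 ((523.6012573242188, -160.7944793701172), (78.58430480957031, 54.7880744934082), 0.32814478874206543)
yellow_top 0.93 [225.6, 226.7, 39.8, 49.1] 1385 [498. -17.  28.] [[458. -54.  17.]
 [538.  12.  58.]]
  rim z 57.96596775688753 ((497.8536376953125, -20.982925415039062), (80.13874053955078, 56.68504333496094), 14.845195770263672)
bay 0.56 [391.6, 185.3, 100.7, 85.0] 4499 [ 555. -367.    4.] [[ 477. -479.    0.]
 [ 624. -310.    7.]]
```

View pics/top.png

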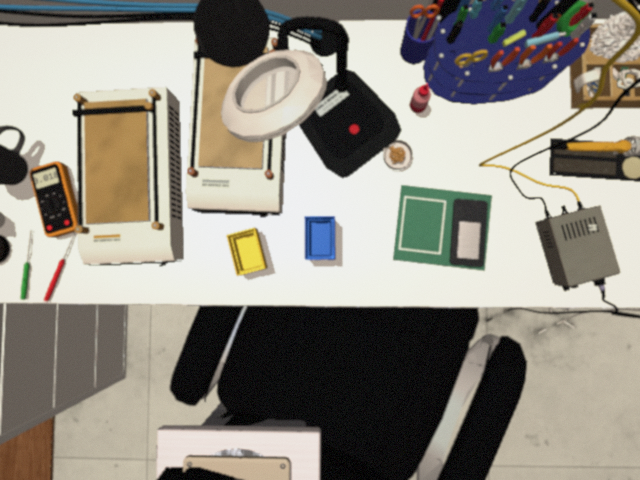

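The picture shows the blue stack at (320,238), yellow at (246,252), and the mat's white outline at (423,225) with the phone at (470,233). Image right is -y and up is +x.

Run:
```python
from h import *
W=np.load("W.npy"); c=cv2.imread("pics/top.png").astype(int)
m=np.zeros((480,640),bool); m[185:272,392:449]=1
w=m&(c.min(2)>110)&(W[...,0]>470)
# keep component inside mat: outline
n,l,st,ce=cv2.connectedComponentsWithStats(w.astype(np.uint8),connectivity=8)
for i in range(1,n):
    if st[i,4]>20:
        p=W[l==i]; p=p[~np.isnan(p[:,0])]
        print(st[i],cv2.minAreaRect(p[:,:2].astype(np.float32)),np.median(p[:,2]))
# obstacle heights in grid
for x in range(250,750,50):
    print(x,[int(np.nan_to_num(np.nanmax(np.where((abs(W[...,0]-x)<25)&(abs(W[...,1]-y)<25),W[...,2],-999)),nan=-1)) for y in range(600,-500,-50)])
```

```text
[392 185  57  83 947] ((551.93115234375, -355.11456298828125), (110.73696899414062, 163.5994873046875), 89.64016723632812) 1.0117615740032306
[398 195  49  60 722] ((554.1060180664062, -358.60137939453125), (87.41217803955078, 110.92283630371094), 83.59125518798828) 3.6382230593511053
250 [-999, -72, -740, -740, -738, -736, -742, -999, -999, -43, -33, -39, -180, -175, -176, -174, -178, -177, -173, -173, -176, -180]
300 [-999, -67, -739, -738, -735, -739, -738, -999, -999, -44, -33, -32, -180, -177, -174, -173, -174, -176, -174, -173, -175, -181]
350 [-999, -64, -742, -745, -745, -742, -999, -999, -999, -999, -32, -31, -37, -176, -176, -171, -172, -174, -174, -173, -178, -182]
400 [-999, -67, 3, 13, 16, 14, 4, 4, 4, 5, 5, 4, 4, 4, 5, 5, 5, 4, 3, 5, 5, 5]
450 [-999, -999, 3, 14, 12, 15, 71, 73, 72, 43, 4, 5, 59, 58, 5, 5, 5, 5, 5, 5, 6, 16]
500 [-999, -999, 22, 23, 25, 27, 90, 92, 93, 91, 91, 5, 58, 59, 5, 78, 76, 6, 8, 9, 15, 17]
550 [-999, -999, 19, 10, 35, 38, 90, 119, 117, 118, 116, 71, 74, 73, 73, 78, 77, 5, 8, 9, 16, 17]
600 [-999, -999, 7, 5, 36, 41, 87, 118, 116, 116, 91, 92, 94, 91, 91, 4, 6, 4, 8, 8, 17, 16]
650 [-999, -999, 4, 98, 36, 35, 109, 117, 117, 117, 90, 118, 116, 282, 293, 292, 35, 34, 21, 21, 5, 83]
700 [-999, -999, 3, 96, 87, 29, 112, 116, 116, 117, 91, 117, 245, 283, 295, 295, 49, 47, 34, 23, 561, 562]
```

Emit:
{"op": "drive_tool", "data": {
  "grip": [1,1,1,1,1],
  "offset": [
    [-0.027,-0.03,0],
    [-0.027,-0.03,0],
    [-0.027,-0.03,0],
    [-0.027,-0.03,0],
    [-0.027,-0.03,0]
  ],
  "roll": [0,0,0,0,0]
}}

```text
clock: 0.67
tcp_pos: [317.2, 407.7, 231.3]
ee_rot: [[-0.923, 0.384, 0.0], [0.384, 0.923, -0.0], [-0.0, -0.0, -1.0]]
ft_force: [0.7, -0.1, -0.3]
width: 85.6
grip_force: 0.0
```

Emit:
{"op": "drive_tool", "data": {
  "grip": [1,1,1,1,1],
  "offset": [
    [-0.027,-0.03,0],
    [-0.027,-0.03,0],
    [-0.027,-0.03,0],
    [-0.027,-0.03,0],
    [-0.027,-0.03,0]
  ],
  "roll": [0,0,0,0,0]
}}

```text
clock: 1.08
tcp_pos: [384.1, 217.4, 231.5]
ee_rot: [[-0.923, 0.384, 0.0], [0.384, 0.923, 0.0], [-0.0, 0.0, -1.0]]
ft_force: [0.0, 1.4, -0.2]
width: 85.5
grip_force: 0.0
```

Emit:
{"op": "drive_tool", "data": {
  "grip": [1,1,1,1,1],
  "offset": [
    [-0.027,-0.03,0],
    [-0.027,-0.03,0],
    [-0.027,-0.03,0],
    [-0.027,-0.03,0],
    [-0.027,-0.03,0]
  ],
  "roll": [0,0,0,0,0]
}}

```text
clock: 1.5
tcp_pos: [451.1, 27.0, 231.6]
ee_rot: [[-0.923, 0.384, 0.001], [0.384, 0.923, 0.0], [-0.0, 0.0, -1.0]]
ft_force: [1.2, 0.9, 0.1]
width: 85.3
grip_force: 0.0
```

Emit:
{"op": "drive_tool", "data": {
  "grip": [1,1,1,1,1],
  "offset": [
    [-0.028,-0.029,0],
    [-0.028,-0.029,0],
    [-0.028,-0.029,0],
    [-0.028,-0.029,0],
    [-0.028,-0.029,0]
  ],
  "roll": [0,0,0,0,0]
}}

```text
clock: 1.92
tcp_pos: [524.5, -160.8, 231.4]
ee_rot: [[-0.923, 0.385, 0.0], [0.385, 0.923, 0.0], [-0.0, 0.0, -1.0]]
ft_force: [-0.1, 0.2, -0.7]
width: 85.2
grip_force: 0.0
```

Emit:
{"op": "drive_tool", "data": {
  "grip": [1,1,1,1,1],
  "offset": [
    [0,0,0],
    [0,0,0],
    [0,0,0],
    [0,0,0],
    [0,0,0]
  ],
  "roll": [-0.1,-0.1,-0.1,-0.1,0]
}}

```text
clock: 2.33
tcp_pos: [524.1, -159.0, 231.2]
ee_rot: [[-1.0, -0.007, -0.0], [-0.007, 1.0, 0.0], [0.0, 0.0, -1.0]]
ft_force: [-0.2, -0.8, 0.8]
width: 85.3
grip_force: 0.0
```

Run:
```python
from h import *
s=readout.sense(); print(s["clock"],s["tcp_pos"],np.round(s["ee_rot"],3),s["joints"])
im=optics.get_image("wrist"); W=cloud(im); cv2.imwrite("pics/w1.png",im["color"]); np.save("W1.npy",W)
for r in trace("wrist","blue_top")[:2]:
    p=W[r["region"]]; p=p[~np.isnan(p[:,0])]
    zt=np.percentile(p[:,2],95); q=p[abs(p[:,2]-zt)<4]
    print(r["conf"],r["rect"],zt,cv2.minAreaRect(q[:,:2].astype(np.float32)),np.percentile(q,[1,99],axis=0))
```

```text
2.3333 [ 524.08800898 -159.01018975  231.21328275] [[-1.    -0.007 -0.   ]
 [-0.007  1.     0.   ]
 [ 0.     0.    -1.   ]] [ 0.22965577  0.48112661  0.02047272  1.80596772 -0.01302025  0.85482014
  1.8344623 ]
0.62 [278.5, 160.8, 74.0, 110.8] 75.48667567978605 ((521.9063720703125, -161.27737426757812), (80.19729614257812, 56.0244026184082), 0.7921617031097412) [[ 482.0750758  -189.19041623   71.71071263]
 [ 561.03194112 -133.47024898   76.72066521]]
```

View pics/w1.png

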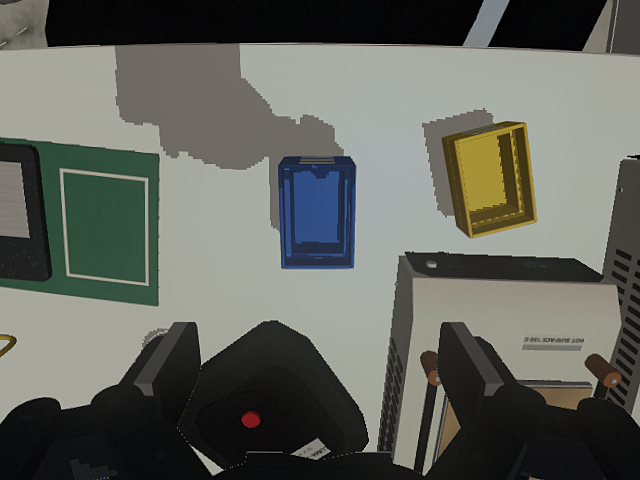

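The wrist view shows the blue stack at (317,213), the outline at (106,227) and yellow at (490,178). The fingers are aligned across the tray's 56 mm side.

Emit:
{"op": "drive_tool", "data": {
  "grip": [1,1,1,1,1],
  "offset": [
    [0.002,-0.002,0.03],
    [0,0,0.04],
    [0,0,0.035],
    [0,0,0.03],
    [0,0,0.02]
  ],
  "roll": [0,0,0,0,0]
}}

```text
clock: 2.85
tcp_pos: [520.7, -160.4, 73.5]
ee_rot: [[-1.0, -0.003, -0.003], [-0.003, 1.0, 0.0], [0.003, 0.0, -1.0]]
ft_force: [0.3, 0.3, 0.9]
width: 85.4
grip_force: 0.0
```

Run:
```python
from h import *
W=np.load("W1.npy"); c=cv2.imread("pics/w1.png").astype(int)
m=np.zeros((480,640),bool); m[165:289,56:155]=1
w=m&(c.min(2)>85)
n,l,st,ce=cv2.connectedComponentsWithStats(w.astype(np.uint8),connectivity=8)
for i in range(1,n):
    if st[i,4]>60:
        p=W[l==i]; p=p[~np.isnan(p[:,0])]
        print(st[i],cv2.minAreaRect(p[:,:2].astype(np.float32)),np.median(p[:,2]))
```

```text
[  59  168   90  118 1377] ((551.6242065429688, -360.5571594238281), (84.33245849609375, 107.24143981933594), 83.601806640625) 4.2763262661825365
```

Emit:
{"op": "drive_tool", "data": {
  "grip": [1,1,1],
  "offset": [
    [0,0,0.01],
    [0,0,0.004],
    [0,0,0]
  ],
  "roll": [0,0,0]
}}

```text
clock: 3.1
tcp_pos: [522.2, -160.8, 62.0]
ee_rot: [[-1.0, -0.004, -0.001], [-0.004, 1.0, -0.0], [0.001, -0.0, -1.0]]
ft_force: [-0.3, 0.1, 0.1]
width: 85.4
grip_force: 0.0
```

Emit:
{"op": "drive_tool", "data": {
  "grip": [1,0.8,0.7,0.65,0.6],
  "offset": [
    [0,0,0.005],
    [0,0,0],
    [0,0,0],
    [0,0,0],
    [0,0,0]
  ],
  "roll": [0,0,0,0,0],
  "grip_force": 25
}}

```text
clock: 3.52
tcp_pos: [522.9, -160.9, 58.4]
ee_rot: [[-1.0, -0.005, 0.002], [-0.005, 1.0, -0.0], [-0.002, -0.0, -1.0]]
ft_force: [0.4, 0.9, 5.5]
width: 55.3
grip_force: 26.0
```

Emit:
{"op": "drive_tool", "data": {
  "grip": [0.5,0.4,0.4,0.4,0.4],
  "offset": [
    [0,0,0],
    [0,0,0],
    [0,0,0],
    [0,0,0],
    [0,0,0]
  ],
  "roll": [0,0,0,0,0]
}}

```text
clock: 3.93
tcp_pos: [522.8, -160.9, 58.4]
ee_rot: [[-1.0, -0.005, 0.002], [-0.005, 1.0, -0.0], [-0.002, -0.0, -1.0]]
ft_force: [-0.9, 0.9, 7.3]
width: 55.1
grip_force: 26.1
```

Run:
```python
from h import *
im=optics.get_image("wrist"); cv2.imwrite("pics/w2.png",im["color"])
```

```text
(no output)
```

View pics/w2.png

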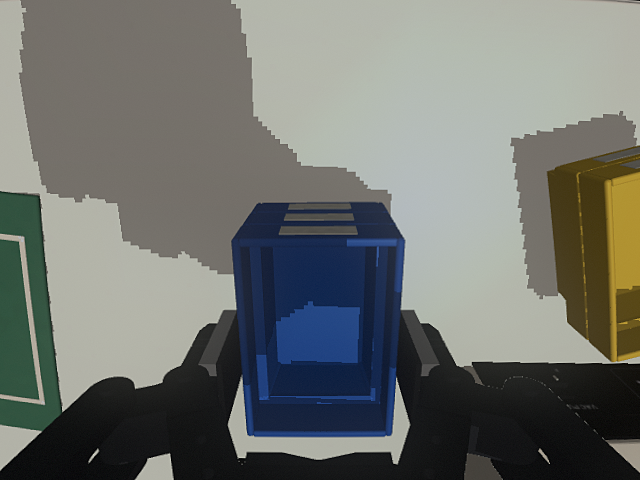

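The fingers (220,350 and 410,350) are closed on the tray's collar sides, and the stack is undisturbed. I'll lift slowly, then look.

Emit:
{"op": "drive_tool", "data": {
  "grip": [0.4,0.4,0.4,0.4,0.4],
  "offset": [
    [0,0,-0.003],
    [0,0,-0.003],
    [0,0,-0.003],
    [0,0,-0.003],
    [0,0,-0.003]
  ],
  "roll": [0,0,0,0,0]
}}

```text
clock: 4.4
tcp_pos: [522.1, -160.9, 72.6]
ee_rot: [[-1.0, -0.005, -0.0], [-0.005, 1.0, -0.0], [0.0, -0.0, -1.0]]
ft_force: [-0.7, -0.2, 0.2]
width: 55.2
grip_force: 27.0
```

Run:
```python
from h import *
im=optics.get_image("wrist"); cv2.imwrite("pics/w3.png",im["color"]); print(readout.sense()["ft_force"])
```

```text
[-0.40943453 -0.71510904 -1.45142654]
```

View pics/w3.png

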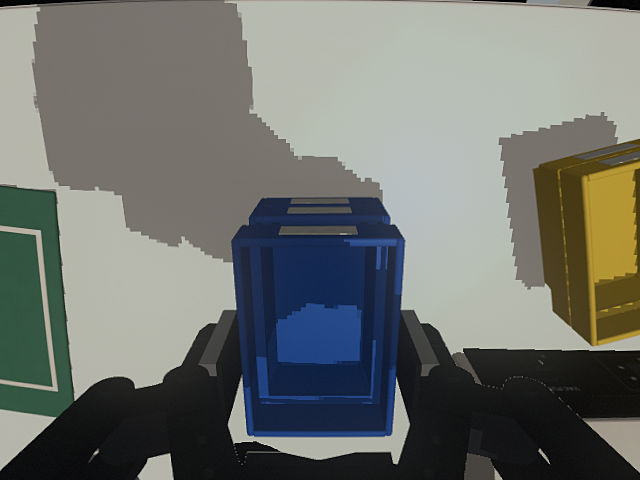

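Only the top tray rises: it is fixed in the fingers, and the other two, at (318,207), stay behind.

Emit:
{"op": "drive_tool", "data": {
  "grip": [0.4,0.4,0.4,0.4,0.4],
  "offset": [
    [0,0,-0.005],
    [0,0,-0.01],
    [0,0,-0.015],
    [0,0,-0.02],
    [0,0,-0.02]
  ],
  "roll": [0,0,0,0,0]
}}

```text
clock: 4.87
tcp_pos: [521.8, -160.8, 143.4]
ee_rot: [[-1.0, -0.005, -0.001], [-0.005, 1.0, 0.0], [0.001, 0.0, -1.0]]
ft_force: [0.9, 0.1, -0.9]
width: 55.1
grip_force: 27.0
```

Emit:
{"op": "drive_tool", "data": {
  "grip": [0.4,0.4,0.4,0.4,0.4],
  "offset": [
    [0,0,-0.01],
    [0,0,0],
    [-0.002,-0.012,0],
    [-0.003,-0.024,0],
    [-0.003,-0.024,0]
  ],
  "roll": [0,0,0,0,0]
}}

```text
clock: 5.28
tcp_pos: [530.1, -221.1, 151.2]
ee_rot: [[-1.0, -0.007, -0.002], [-0.007, 1.0, 0.001], [0.002, 0.001, -1.0]]
ft_force: [-0.3, -0.3, -1.1]
width: 55.1
grip_force: 27.0
```

Emit:
{"op": "drive_tool", "data": {
  "grip": [0.4,0.4,0.4,0.4,0.4],
  "offset": [
    [-0.004,-0.024,0],
    [-0.004,-0.024,0],
    [-0.004,-0.024,0],
    [-0.004,-0.024,0],
    [-0.004,-0.024,0]
  ],
  "roll": [0.025,0.025,0.025,0.025,0.01]
}}

```text
clock: 5.7
tcp_pos: [544.1, -343.4, 150.4]
ee_rot: [[-0.994, 0.106, -0.003], [0.106, 0.994, 0.001], [0.003, 0.001, -1.0]]
ft_force: [-0.0, 0.1, -0.6]
width: 55.5
grip_force: 27.0
```

Emit:
{"op": "drive_tool", "data": {
  "grip": [0.4,0.4,0.4,0.4,0.4],
  "offset": [
    [-0.005,-0.008,0],
    [-0.005,-0.007,0.01],
    [0,0,0.03],
    [0,0,0.03],
    [0,0,0.02]
  ],
  "roll": [0,0,0,0,0]
}}

```text
clock: 6.12
tcp_pos: [552.4, -354.8, 58.3]
ee_rot: [[-0.995, 0.103, -0.003], [0.103, 0.995, 0.004], [0.004, 0.004, -1.0]]
ft_force: [-0.5, 0.8, -1.3]
width: 55.0
grip_force: 27.0
```

Emit:
{"op": "drive_tool", "data": {
  "grip": [0.4,0.4],
  "offset": [
    [0,0,0],
    [0,0,0]
  ],
  "roll": [0,0]
}}

```text
clock: 6.28
tcp_pos: [552.8, -355.4, 60.3]
ee_rot: [[-0.995, 0.103, -0.003], [0.103, 0.995, 0.003], [0.004, 0.003, -1.0]]
ft_force: [0.2, 0.1, -0.3]
width: 55.4
grip_force: 27.0
```

Run:
```python
from h import *
im=optics.get_image("wrist"); W=cloud(im); cv2.imwrite("pics/w4.png",im["color"]); np.save("W4.npy",W)
im2=optics.get_image("top"); cv2.imwrite("pics/t4.png",cv2.resize(im2["color"][140:300,200:520],None,fx=2.5,fy=2.5))
W2=cloud(im2)
for n,c,V in [("w","wrist",W),("t","top",W2)]:
  for r in trace(c,"blue_top")[:3]:
    p=V[r["region"]]; p=p[~np.isnan(p[:,0])]
    zt=np.percentile(p[:,2],95); q=p[abs(p[:,2]-zt)<5]
    print(n,r["conf"],r["rect"],zt,cv2.minAreaRect(q[:,:2].astype(np.float32)))
s=readout.sense(); print(s["tcp_pos"],s["ft_force"])
```

```text
w 0.95 [233.1, 222.7, 167.4, 217.2] 77.36618001714622 ((551.92431640625, -356.70220947265625), (56.65165710449219, 81.22831726074219), 84.7359390258789)
t 0.78 [410.1, 198.7, 24.5, 43.6] 80.11151135264541 ((554.6431274414062, -335.6878356933594), (81.69596099853516, 29.71979522705078), 6.954901695251465)
[ 554.7821565  -357.81299841   63.95179296] [ 0.07079467  0.35421231 -0.43575495]
```

View pics/w4.png

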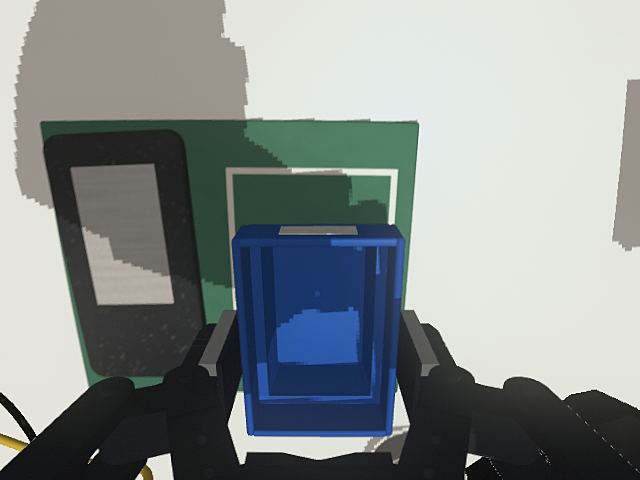

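View pics/t4.png

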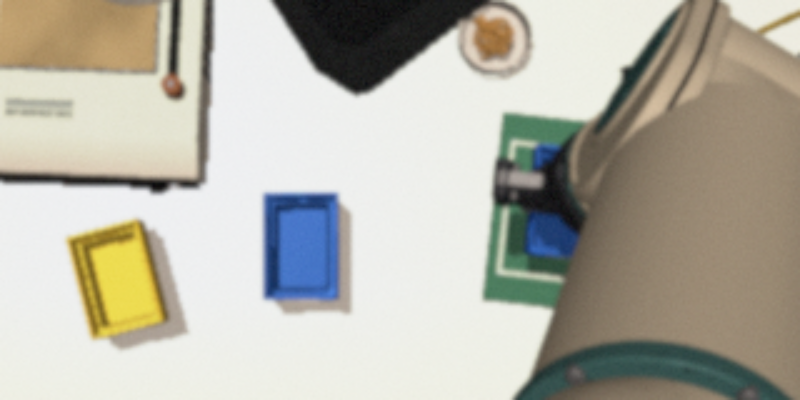

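The wrist view shows the tray level over the outline (outline edges at x≈230 and 395), aligned with it. The top view shows the blue stack and the yellow stack unmoved. I'll lower it.

Emit:
{"op": "drive_tool", "data": {
  "grip": [0.4,0.4,0.4,0.4,0.4],
  "offset": [
    [0,-0.001,0.01],
    [0,-0.001,0.01],
    [0,0,0.006],
    [0,0,0.002],
    [0,0,0]
  ],
  "roll": [0,0,0,0,0]
}}

```text
clock: 6.9
tcp_pos: [552.5, -359.0, 33.0]
ee_rot: [[-0.994, 0.105, -0.002], [0.105, 0.994, 0.001], [0.002, 0.001, -1.0]]
ft_force: [-0.5, -0.7, -0.2]
width: 55.3
grip_force: 27.0
```

Emit:
{"op": "drive_tool", "data": {
  "grip": [0.4,0.4,0.4],
  "offset": [
    [0,0,0.001],
    [0,0,0],
    [0,0,0]
  ],
  "roll": [0,0,0]
}}

```text
clock: 7.15
tcp_pos: [553.5, -359.6, 33.5]
ee_rot: [[-0.995, 0.105, 0.0], [0.105, 0.995, -0.0], [-0.0, -0.0, -1.0]]
ft_force: [0.1, 0.3, -0.8]
width: 55.3
grip_force: 27.0
```

Emit:
{"op": "drive_tool", "data": {
  "grip": [0.4,0.4,0.4,0.4,0.4],
  "offset": [
    [0,0,0.003],
    [0,0,0.002],
    [0,0,0.001],
    [0,0,0],
    [0,0,0]
  ],
  "roll": [0,0,0,0,0]
}}

```text
clock: 7.57
tcp_pos: [553.2, -359.4, 27.2]
ee_rot: [[-0.995, 0.105, -0.0], [0.105, 0.995, 0.0], [0.0, 0.0, -1.0]]
ft_force: [0.5, -0.0, -1.1]
width: 55.3
grip_force: 27.0
```

Emit:
{"op": "drive_tool", "data": {
  "grip": [0.4,0.4,0.4,0.4],
  "offset": [
    [0,0,0.001],
    [0,0,0.001],
    [0,0,0],
    [0,0,0]
  ],
  "roll": [0,0,0,0]
}}

```text
clock: 7.9
tcp_pos: [553.4, -359.6, 25.5]
ee_rot: [[-0.995, 0.105, 0.0], [0.105, 0.995, -0.0], [-0.0, -0.0, -1.0]]
ft_force: [0.2, -0.3, 1.7]
width: 55.4
grip_force: 27.2
```

Emit:
{"op": "drive_tool", "data": {
  "grip": [0.4,0.4,0.4],
  "offset": [
    [0,0,0.001],
    [0,0,0],
    [0,0,0]
  ],
  "roll": [0,0,0]
}}

```text
clock: 8.15
tcp_pos: [553.4, -359.5, 25.4]
ee_rot: [[-0.995, 0.105, 0.0], [0.105, 0.995, -0.0], [-0.0, -0.0, -1.0]]
ft_force: [-2.6, 2.2, 7.5]
width: 55.0
grip_force: 28.0
```

Firm contact with the mat. I'll release slowly.

Emit:
{"op": "drive_tool", "data": {
  "grip": [0.66,0.7,0.75,0.8,0.9],
  "offset": [
    [0,0,0],
    [0,0,0],
    [0,0,0],
    [0,0,0],
    [0,0,0]
  ],
  "roll": [0,0,0,0,0]
}}

```text
clock: 8.57
tcp_pos: [553.2, -359.4, 24.0]
ee_rot: [[-0.995, 0.105, -0.0], [0.105, 0.995, 0.0], [0.0, 0.0, -1.0]]
ft_force: [0.9, -0.1, -0.8]
width: 76.6
grip_force: 0.0
```

Emit:
{"op": "drive_tool", "data": {
  "grip": [0.9,0.9,0.9,0.9,0.9],
  "offset": [
    [0,0,0],
    [0,0,-0.01],
    [0,0,-0.03],
    [0,0,-0.04],
    [0,0,-0.04]
  ],
  "roll": [0,0,0,0,0]
}}

```text
clock: 8.98
tcp_pos: [552.5, -359.0, 145.4]
ee_rot: [[-0.995, 0.105, -0.002], [0.105, 0.995, 0.001], [0.002, 0.001, -1.0]]
ft_force: [0.6, -0.1, 0.3]
width: 77.0
grip_force: 0.0
```

Run:
```python
from h import *
im=optics.get_image("wrist"); W=cloud(im); cv2.imwrite("pics/w5.png",im["color"])
for r in trace("wrist","blue_top")[:2]:
    p=W[r["region"]]; p=p[~np.isnan(p[:,0])]
    zt=np.percentile(p[:,2],95); q=p[abs(p[:,2]-zt)<4]
    print(r["conf"],r["rect"],zt,cv2.minAreaRect(q[:,:2].astype(np.float32)))
```

```text
0.81 [271.5, 178.0, 93.3, 125.3] 42.491427772970255 ((552.797607421875, -360.56414794921875), (56.167415618896484, 80.08112335205078), 84.21251678466797)
```

View pics/w5.png

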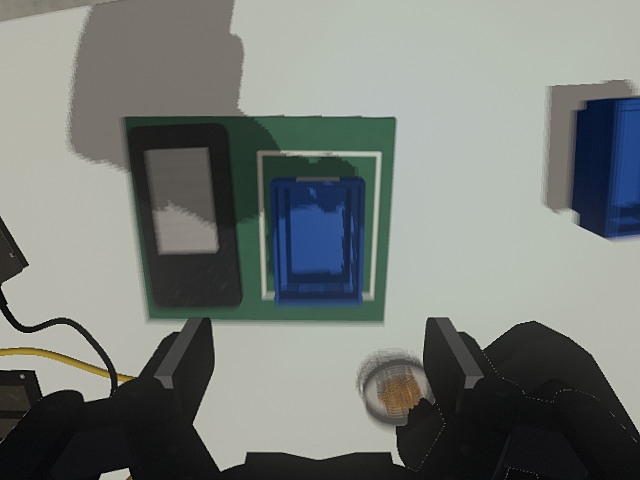

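The tray stands centred inside the outline (tray at (318,242)), and the fingers are clear of it. I'll let the arm settle and hand in.

Emit:
{"op": "drive_tool", "data": {
  "grip": [0.9,0.9,0.9,0.9],
  "offset": [
    [0,0,-0.01],
    [0,0,0],
    [0,0,0],
    [0,0,0]
  ],
  "roll": [0,0,0,0]
}}

```text
clock: 9.42
tcp_pos: [552.5, -359.0, 153.1]
ee_rot: [[-0.995, 0.105, -0.002], [0.105, 0.995, 0.001], [0.002, 0.001, -1.0]]
ft_force: [-0.2, -0.2, 0.8]
width: 76.8
grip_force: 0.0
```

```bash
python3 -c "
from plant import ticket
print(ticket.close_job())"
```

```text
the job is handed in; nothing more can be done
None
```

The top blue tray stands upright inside the outline, measured about 1 mm off its centre and 1° off its long side; the other blue trays and the yellow stack looked unmoved, and the job was handed in at about 9.4 s with no verdict returned.

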